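Fold the sack clips shut and put them away in their case

TASK

Fold both hinged sack clips on the shop counter fully closed and put them away in the grey case, one in each lane, lying flat on the lane's floor. Leave everything else on the counter where it is.

Things in the scene. Friction and masses are not known exactly. Their poses are not given: they have to be found in the camera images.
- clip_yellow: yellow plastic sack clip, about 100 g, flat on the counter, a V from above: two bars 130 mm long, 12 mm thick, 24 mm high, hinged at one end about a vertical axis. Origin on the hinge axis at the underside; x along the first bar to its tip, z up; that bar fills y -13 to -1 mm. Closed, the clip is 26 mm wide (y -13 to 13), 142 mm long (x -12 to 130), 24 mm high. It slides when pushed.
- clip_yellow_arm (a joint): hinge of the yellow clip, rad: 0 = fully closed (bars face to face); grows as the second bar swings away from the first, counter-clockwise seen from above; starts at 0.6 to 1.0. Slight friction (about 0.015 N m), no spring, no catch: it stays where it is left. Squeezing both bars together from outside closes it.
- clip_yellow_mid (a point): middle of the closed yellow clip's length and height: 58 mm from the hinge axis along the first bar, on the plane where the bars meet (y = 0), 12 mm above the underside; axes as the clip's. With the clip closed this is its centre (within 1 mm) and a good place to grip it, across its width.
- clip_yellow_arm_tip (a point): outer end of the yellow clip's second (swinging) bar, mid height, mid thickness: 130 mm from the hinge axis. Its axes turn with that bar: x along it from hinge to tip.
- clip_red: red plastic sack clip, about 100 g, flat on the counter, a V from above: two bars 130 mm long, 12 mm thick, 24 mm high, hinged at one end about a vertical axis. Origin on the hinge axis at the underside; x along the first bar to its tip, z up; that bar fills y -13 to -1 mm. Closed, the clip is 26 mm wide (y -13 to 13), 142 mm long (x -12 to 130), 24 mm high. It slides when pushed.
- clip_red_arm (a joint): hinge of the red clip, rad: 0 = fully closed (bars face to face); grows as the second bar swings away from the first, counter-clockwise seen from above; starts at 0.6 to 1.0. Slight friction (about 0.015 N m), no spring, no catch: it stays where it is left. Squeezing both bars together from outside closes it.
- clip_red_mid (a point): middle of the closed red clip's length and height: 58 mm from the hinge axis along the first bar, on the plane where the bars meet (y = 0), 12 mm above the underside; axes as the clip's. With the clip closed this is its centre (within 1 mm) and a good place to grip it, across its width.
- clip_red_arm_tip (a point): outer end of the red clip's second (swinging) bar, mid height, mid thickness: 130 mm from the hinge axis. Its axes turn with that bar: x along it from hinge to tip.
- case: grey storage case, no lid, fixed to the counter, 179 mm long (x), 120 wide (y), 30 high; origin: centre of its underside, z up. Two open-topped lanes along x, each 165 mm long, 38 wide, 24 deep over a 6 mm floor, centred at y = +34 and -34 mm, each for one closed clip, either end first. Side walls (7 mm) and divider (30 mm) are cut away down to the floor for |x| under 42 mm, to let fingers in.
- lane_left (a point): centre of the floor of the lane at y = +34 mm of the case, 6 mm above the counter; axes as the case's
- lane_right (a point): centre of the floor of the lane at y = -34 mm of the case, 6 mm above the counter; axes as the case's
- tin: bystander, not to be disturbed: silver food tin with a green label, 74 mm across, 55 mm high; origin at the centre of its underside
- jar: bystander, not to be disturbed: amber jar with red cap, 64 mm across, 75 mm high; origin at the centre of its underside
- tea_box: bystander, not to be disturbed: green carton 50 x 110 x 45 mm; origin at the centre of its underside
- scoop: bystander, not to be disturbed: metal spoon with a wooden handle, 170 mm long, lying flat; origin at the centre of its underside, x axis along it
- spice: bystander, not to be disturbed: small amber spice jar with white cap, 44 mm across, 60 mm high; origin at the centre of its underside
- sauce: bystander, not to be disturbed: green glass bottle with red cap, 60 mm across, 200 mm high, standing; origin at the centre of its underside
There are look-alikes about, which are no part of the job. Of the things that look like the clip_yellow, the largest one is meant.

How it is judged:
At the end, for the whole second after the job is handed in: Both clips are folded closed (hinge under 0.12 rad), lie flat (within 0.1 rad) on the floor of the case, one in each lane and along it (within 0.15 rad), their middles within 25 mm of the lane's middle along its length and no more than 23 mm above the case's underside, and are at rest (value of joint each of clip_yellow_arm, clip_red_arm below 0.12 rad and x of clip_yellow_mid in the frame of case between -0.025 and 0.025 m and y of clip_yellow_mid in the frame of case between -0.05 and 0.05 m and z of each of clip_yellow_mid, clip_red_mid in the frame of case below 0.023 m and angle between the x axis of each of clip_yellow, clip_red and the x axis of case, either way round below 0.15 rad and angle between the z axis of each of clip_yellow, clip_red and the z axis of case, either way round below 0.1 rad and linear speed of each of clip_yellow, clip_red below 0.02 m/s and x of clip_red_mid in the frame of case between -0.025 and 0.025 m and y of clip_red_mid in the frame of case between -0.05 and 0.05 m and distance between clip_yellow_mid and clip_red_mid above 0.045 m); the robot touches nothing.
It fails at once if a bystander is pushed more than 30 mm away or knocked over (distance of any of tin, jar, tea_box, scoop, spice, sauce from where it was at the start of the episode above 0.03 m or angle between any of tin, jar, tea_box, scoop, spice, sauce's own z axis and vertical above 0.5 rad).
It also fails if it takes over 56 s, if anything falls off the work surface, if the arm or the gripper's body presses on something with over 40 N, if the wrist force passes 120 N, or if a joint passes its speed limit or range.

ROBOT

A 6-joint arm with a two-finger parallel gripper is mounted at the origin on the work surface. World frame = base frame: x ahead of the robot, y to its left, z up, the work surface at z = 0. Lengths are in m, angles in rad, forces in N, time in s.
With the tool pointing down it reaches from about 0.275 to 0.825 m from the base axis. Payload 4.9 kg.
Tool frame: the origin (TCP) lies where the fingers leave the gripper's body, on its centre line; the fingertips stand 73 mm ahead of it and the grasp point (between the pads) lies 54 mm ahead of it; z points along the fingers, x is the direction in which the jaws open and shut, and the axes are right-handed (so a half turn about z gives the same grasp; the last joint's range is limited). The gripper opens to 85 mm and grips with 20 to 120 N. Pads are 22 mm wide; open, the fingers measure 114 mm over their backs; the gripper's body (76 mm by 85 mm) begins 54 mm behind the grasp point. The pads swing forward as they close: fully open they stand 13 mm farther back than shut.
Start: joints at [-1.254, 0.326, -0.193, 1.052, 0, 1.437], TCP at [0.24, -0.495, 0.304] pointing down, gripper open.
Joint ranges: [-2.65, 2.65], [-0.97, 1.79], [-1.3, 1.35], [-1.93, 2.1], [-1.47, 1.37], [-3.14, 3.14]. Speed limits (rad/s): [2.57, 2.57, 3.14, 3.14, 3.14, 3.14].

INTERFACE

Orientations are given as a rotation vector (axis times angle).
In Python, from workcell import env, cams, models gives the robot as it stands.
- The arm moves only by the shell command python3 -m jog 'ROWS' [FORCE]. ROWS is JSON, one flat list of numbers, 5 for each row, row after row: the shift along the tool's x, y, z in units of 40 mm (1.0 is 40 mm), then the turn about the tool's z in units of 5 degrees (1.0 is 5 degrees), then the finger opening in mm, from 0 to 85.4. In form: [tx, ty, tz, roll, grip, tx, ty, tz, roll, grip, ...]. A call has 1 to 10 rows; each row is the pose to reach, as a shift and turn from the pose measured when the call began, along the tool's axes at that moment; what a row does not reach only later rows make up. A row lasts 1/12 s, in which the tool goes at most 41.7 mm and 7.16 degrees, less where a joint would pass 70% of its speed; a pose out of reach is approached as far as the arm can. A call with a gripper value outside its range is refused whole. The fingers move at their own pace and stop on an object; FORCE is the grip in N (left out, the last holds). Time passes only in rows, so rows that repeat a pose let the fingers close. It gives the time, the measured TCP pose, the force and the opening at its end, in the units of the state.
- env.state(): the state, without advancing time (a new reading comes with each control period).
- cams.camera(name): name is "scene" or "top" or "wrist"; returns the picture (384x512x3 uint8, red, green, blue); there is no depth.
- cams.camera_params(name): a dict with "vertical_fov" (degrees; the focal length in pixels is half the picture's height over the tangent of half this angle, whatever the lens; pixels are square), "cx", "cy" (the principal point, pixels), "dist_coeffs" ([k1, k2, p1, p2, k3] as OpenCV has them; the pictures are not rectified), "xyz" and "rotation" of the camera in the world; the wrist camera has in their place "mount" (4x4, takes a point from camera to tool coordinates, whose origin is the TCP and whose axes are the tool frame's). Camera axes: x right, y down, z forward; pixel columns grow to the right and rows downward; lengths in m; the calibration is good to about 2 mm. A picture is of the moment at which its call begins: read the wrist's pose just before it. camera_params takes no time and is no camera call.
- env.finish_job(): hands the job in, once; it reports no verdict.
Trained networks look in the newest picture that a camera, given by its name, has taken for a name from the list of things; names that differ only in an ending like _2 or _b are one class to them, and where a whole thing is asked for, a point or a joint stands for the part that bears it (a point fixed in the world has none). Each returns a list of dicts, best first, with "score" (0 to 1); they miss things now and then, are a little off and sometimes report something else, mostly with a low value. They report only what shows in the picture. A call takes as long as a camera call. They do not tell look-alikes from the thing itself.
- models.boxes_of(target, camera): "box" ([left, top, right, bottom] in pixels, round what is visible of it).
- models.cut_out(target, camera): "pixels" (384x512 bool, what is visible of it) and "box" ([left, top, right, bottom] in pixels, round what is visible of it).
The state is a dict: "clock": time; "joint_positions": joint angles; "qd": joint speeds; "effort": joint torques, N m; "ee_pos": TCP position; "eef_rot": TCP orientation; "force": force on the tool from outside, world axes, zero at the start; "moment": the same for the moment, N m; "finger_gap": finger opening in m.
Only numpy, scipy, OpenCV 4.12 (cv2) and the standard library are available. Lean on these libraries where they do the work, as an engineer would, in place of code of your own. Each camera call takes 0.05 s, during which the arm holds its last target.

## Working session

There is one attempt and no reset: what is moved stays moved. The work goes in short steps, Python scripts to look and compute and a shell command to move; the robot and the scene stay as the last step left them, time stands still between calls to the robot, and variables do not carry over. Pictures are saved under pics/ and viewed, and the job is handed in when it is done.

```bash
ls; mkdir -p pics; python3 - <<'E'
from workcell import env,cams,models
import cv2,numpy as np
s=env.state();print({k:np.round(v,3).tolist() for k,v in s.items()})
for n in("top","scene"):
    p=cams.camera_params(n);print(n,p)
    im=cams.camera(n);cv2.imwrite(f"pics/{n}0.png",im[:,:,::-1])
print(cams.camera_params("wrist"))
E
```

```text
pics
{'clock': 0.0, 'joint_positions': [-1.254, 0.327, -0.194, 1.052, -0.0, 1.437], 'qd': [0.0, 0.001, 0.0, -0.001, -0.0, -0.0], 'effort': [-0.001, -44.34, 26.244, 0.015, -0.0, 0.0], 'ee_pos': [0.239, -0.495, 0.303], 'eef_rot': [-2.661, 1.668, 0.002], 'force': [-0.696, -0.027, -0.358], 'moment': [-0.026, 0.027, -0.0], 'finger_gap': 0.086}
top {'vertical_fov': 49.18490874697902, 'cx': 251.76260764574556, 'cy': 182.95947514665917, 'dist_coeffs': array([0.02485348, 0.        , 0.        , 0.        , 0.        ]), 'xyz': array([0.3204912 , 0.04341114, 1.12923442]), 'rotation': array([-2.18636812,  2.02699107, -0.20567716])}
scene {'vertical_fov': 49.736913183492476, 'cx': 253.43815636622026, 'cy': 186.73039434118328, 'dist_coeffs': array([-0.03341651,  0.        ,  0.        ,  0.        ,  0.        ]), 'xyz': array([1.00901846, 0.75842348, 1.0216696 ]), 'rotation': array([-0.81650984, -2.65799476,  0.97582836])}
{'vertical_fov': 61.34751489729622, 'cx': 250.0259764268712, 'cy': 192.53921094064808, 'dist_coeffs': array([-0.01846033,  0.        ,  0.        ,  0.        ,  0.        ]), 'mount': array([[ 9.99999835e-01, -5.74596244e-04, -2.71592584e-05,
        -2.99517265e-04],
       [ 5.54188383e-04,  9.49677708e-01,  3.13228261e-01,
        -8.02924082e-02],
       [-1.54187240e-04, -3.13228224e-01,  9.49677869e-01,
        -7.02261134e-02],
       [ 0.00000000e+00,  0.00000000e+00,  0.00000000e+00,
         1.00000000e+00]])}
```

View pics/top0.png

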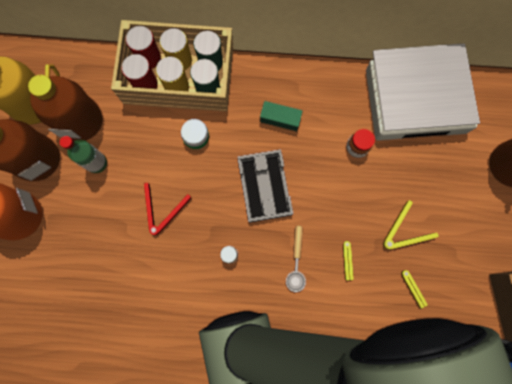

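View pics/scene0.png

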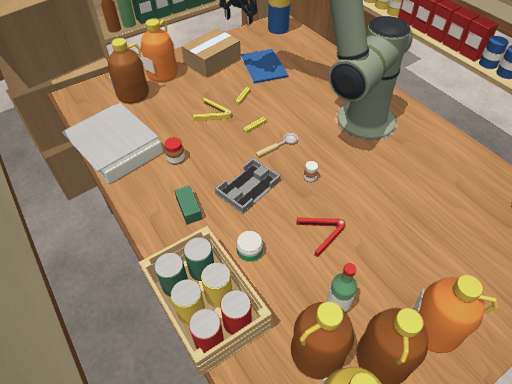

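```bash
cat > h.py <<'E'
from workcell import env,cams,models
import cv2,numpy as np
from scipy.spatial.transform import Rotation as R
def cam(n):
    p=cams.camera_params(n);f=192/np.tan(np.radians(p["vertical_fov"]/2))
    K=np.array([[f,0,p["cx"]],[0,f,p["cy"]],[0,0,1]]);d=np.array(p["dist_coeffs"])
    if "mount" in p:
        s=env.state();T=np.eye(4);T[:3,:3]=R.from_rotvec(s["eef_rot"]).as_matrix();T[:3,3]=s["ee_pos"]
        M=T@p["mount"];return K,d,M[:3,:3],M[:3,3]
    return K,d,R.from_rotvec(p["rotation"]).as_matrix(),np.array(p["xyz"])
def unp(C,px,z):
    K,d,Rm,t=C
    u=cv2.undistortPoints(np.array(px,float).reshape(-1,1,2),K,d).reshape(-1,2)
    r=np.c_[u,np.ones(len(u))]@Rm.T
    return t+r*((z-t[2])/r[:,2])[:,None]
def proj(C,X):
    K,d,Rm,t=C
    Xc=(np.array(X,float).reshape(-1,3)-t)@Rm
    return cv2.projectPoints(Xc,np.zeros(3),np.zeros(3),K,d)[0].reshape(-1,2)
def v_outline(x,y,th,op,z=0.024):
    def bar(y0,y1,a):
        P=np.array([[-0.0,y0],[.13,y0],[.13,y1],[-0.0,y1]]);c,s=np.cos(a),np.sin(a)
        P=P@np.array([[c,s],[-s,c]])+[x,y];return np.c_[P,np.full(4,z)]
    return bar(-.013,-.001,th),bar(.001,.013,th+op)
def draw(im,C,polys,col=(255,0,255),sc=1):
    for P in polys: cv2.polylines(im,[np.round(proj(C,P)*sc).astype(int)],True,col,1)
E
python3 - <<'E'
from h import *
for cn in("top",):
    cams.camera(cn);C=cam(cn)
    for t in("clip_yellow","clip_red","case","tin","jar","tea_box","scoop","spice","sauce"):
        for r in models.cut_out(t,cn)[:4]:
            m=r["pixels"];ys,xs=np.nonzero(m)
            ctr=(xs.mean(),ys.mean())
            rect=cv2.minAreaRect(np.c_[xs,ys].astype(np.float32))
            print(t,round(r["score"],2),np.round(r["box"]),m.sum(),np.round(unp(C,[ctr],.02)[0][:2],3),[np.round(a,1) for a in rect])
            if r["score"]>.5: np.save(f"m_{t}_{len(xs)}.npy",m)
E
```

```text
clip_yellow 0.92 [402. 270. 427. 306.] 325 [ 0.307 -0.367] [array([413.4, 288.3]), array([40.3,  8.7]), np.float64(62.2)]
clip_yellow 0.77 [342. 242. 355. 278.] 323 [ 0.364 -0.198] [array([347.3, 260.5]), array([37.4,  9.1]), np.float64(85.6)]
clip_yellow 0.57 [384. 201. 438. 249.] 623 [ 0.451 -0.342] [array([403.9, 233. ]), array([45.5, 48.8]), np.float64(50.9)]
clip_yellow 0.43 [239. 150. 292. 223.] 2841 [0.547 0.03 ] [array([264.4, 185.1]), array([66.4, 44.6]), np.float64(80.5)]
clip_red 0.6 [143. 180. 190. 234.] 617 [0.455 0.302] [array([161.2, 211.8]), array([47.8, 49. ]), np.float64(15.9)]
case 0.92 [234. 150. 292. 225.] 3045 [0.547 0.031] [array([263.8, 185.1]), array([68.4, 46.7]), np.float64(78.7)]
tin 0.57 [184. 118. 208. 152.] 684 [0.677 0.233] [array([194.5, 134. ]), array([30., 27.]), np.float64(90.0)]
tin 0.39 [261. 102. 302. 129.] 897 [0.75 0.  ] [array([279.9, 115.3]), array([40.5, 22.8]), np.float64(15.3)]
jar 0.66 [345. 130. 374. 159.] 624 [ 0.688 -0.223] [array([360., 142.]), array([24. , 31.1]), np.float64(45.0)]
jar 0.51 [238. 151. 294. 221.] 2983 [0.547 0.031] [
[... 277 characters left out ...]
float64(14.0)]
tea_box 0.15 [384. 199. 408. 240.] 326 [ 0.476 -0.327] [array([397.9, 221.2]), array([ 7.7, 47.1]), np.float64(30.1)]
scoop 0.95 [285. 225. 306. 291.] 514 [ 0.345 -0.066] [array([295., 258.]), array([66., 18.]), np.float64(90.0)]
spice 0.69 [220. 247. 236. 265.] 237 [0.357 0.109] [array([229. , 254.5]), array([16.3, 16.3]), np.float64(45.0)]
sauce 0.62 [ 57. 136. 106. 175.] 1004 [0.597 0.526] [array([ 83. , 152.8]), array([53.5, 24.1]), np.float64(33.7)]
sauce 0.55 [235. 151. 295. 220.] 3015 [0.548 0.03 ] [array([264.5, 184.9]), array([68.1, 45.6]), np.float64(79.3)]
sauce 0.41 [219. 245. 238. 263.] 261 [0.356 0.111] [array([228.5, 254.5]), array([17., 17.]), np.float64(90.0)]
```

```bash
cat >> h.py <<'E'
from scipy.optimize import minimize
def render(C,p,S=4,z0=0.0,w=512,h=384,rng=None):
    x,y,th,op=p;im=np.zeros((h*S,w*S),np.uint8)
    parts=[np.r_[b,b-[0,0,.024]] for b in v_outline(x,y,th,op,z0+.024)]
    a=np.linspace(0,6.28,20);d=np.c_[x+.012*np.cos(a),y+.012*np.sin(a),np.full(20,z0+.024)]
    parts.append(np.r_[d,d-[0,0,.024]])
    for P in parts:
        q=cv2.convexHull((proj(C,P)*S+S/2-.5).astype(np.float32))
        cv2.fillConvexPoly(im,np.round(q).astype(np.int32),255)
    return cv2.resize(im,(w,h),interpolation=cv2.INTER_AREA)/255.
def colmask(im,which):
    hsv=cv2.cvtColor(im,cv2.COLOR_RGB2HSV).astype(int);H,S,V=hsv[...,0],hsv[...,1],hsv[...,2]
    if which=="yellow": return (H>24)&(H<36)&(S>120)&(V>70)
    return ((H<5)|(H>174))&(S>150)&(V>70)
def biggest(m,near,r):
    n,l,st,c=cv2.connectedComponentsWithStats(m.astype(np.uint8));
    k=[i for i in range(1,n) if np.hypot(*(c[i]-near))<r];k=max(k,key=lambda i:st[i,4]);return l==k
def fit(C,m,p0,z0=0.0):
    m=m.astype(float)
    def f(v):
        r=render(C,v*sc,z0=z0);return np.abs(r-m).sum()/m.sum()
    sc=np.array([.01,.01,.1,.1]);v0=np.array(p0)/sc
    best=None
    for k in range(3):
        r=minimize(f,v0,method="Nelder-Mead",options=dict(initial_simplex=v0+np.r_[np.zeros((1,4)),np.eye(4)*(1.5 if k<2 else .5)],maxiter=200,xatol=.01,fatol=1e-4));v0=r.x
    return v0*sc,r.fun
E
python3 - <<'E'
from h import *
im=cams.camera("top");C=cam("top")
big=cv2.resize(im[:,:,::-1],None,fx=3,fy=3,interpolation=cv2.INTER_CUBIC)
for nm,hg,t1,t2 in(("yellow",(389,246),(437,237),(409,203)),("red",(154,232),(189,198),(148,184))):
    H,a,b=unp(C,[hg,t1,t2],.024)[:,:2]
    th=np.arctan2(*(a-H)[::-1]);op=(np.arctan2(*(b-H)[::-1])-th)%6.283
    m=biggest(colmask(im,nm),np.mean([hg,t1,t2],0),40)
    p,e=fit(C,m,[*H,th,op]);print(nm,m.sum(),np.round([*H,th,op],3),np.round(p,4),e)
    for P in v_outline(*p): cv2.polylines(big,[np.round(proj(C,P)*3+1).astype(int)],True,(255,0,255),1)
# case
m=(models.cut_out("case","top")[0])["pixels"]
r=cv2.boxPoints(cv2.minAreaRect(np.argwhere(m)[:,::-1].astype(np.float32)));print(np.round(unp(C,r,.03),3))
cv2.imwrite("pics/fit1.png",np.vstack([np.hstack([big[480:840,1080:1400],big[480:840,400:720]]),]))
cv2.imwrite("pics/case1.png",cv2.resize(big[430:700,680:900],None,fx=2,fy=2))
E
```

```text
yellow 500 [ 0.41  -0.304 -1.31   0.895] [ 0.4163 -0.3051 -1.2481  0.7366] 0.32029803921568634
red 497 [ 0.4    0.31  -0.701  0.949] [ 0.4059  0.3139 -0.6524  0.8883] 0.36087110900698305
[[ 0.619  0.111  0.03 ]
 [ 0.651 -0.009  0.03 ]
 [ 0.474 -0.05   0.03 ]
 [ 0.444  0.066  0.03 ]]
```

View pics/fit1.png

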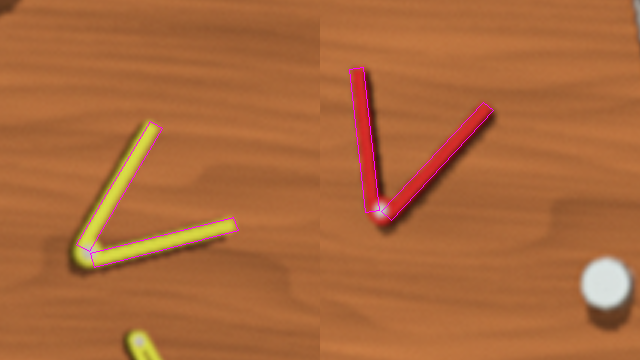

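View pics/case1.png

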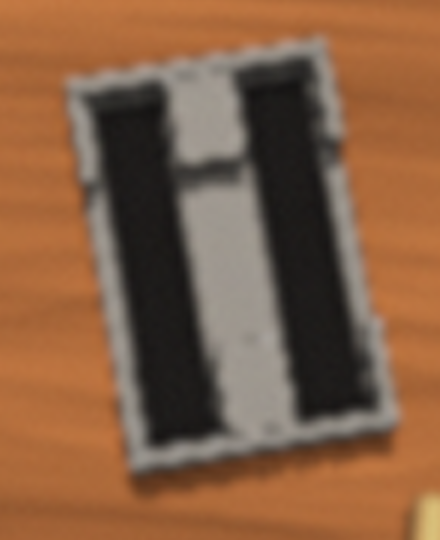

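```bash
cat >> h.py <<'E'
def go(x,y,z,yaw):
    s=env.state();M=R.from_rotvec(s["eef_rot"]).as_matrix()
    d=M.T@(np.array([x,y,z])-s["ee_pos"])/.04
    cy=np.arctan2(M[1,0],M[0,0]);dy=(yaw-cy+np.pi)%(2*np.pi)-np.pi
    print("shift",np.round(d,3),"roll",round(-np.degrees(dy)/5,2),"q6",s["joint_positions"][5].round(2),"tilt",M[2,2].round(4),"t",s["clock"])
E
python3 - <<'E'
from h import *
b=-1.248+.368
go(.416+.05*np.cos(b),-.305+.05*np.sin(b),.21,b+np.pi/2)
E
```

```text
shift [-1.142 -6.336  2.347] roll -20.75 q6 1.44 tilt -1.0 t 0.7
```

```bash
python3 -m jog '[-1.14,-6.34,2.35,-20.75,85, -1.14,-6.34,2.35,-20.75,85, -1.14,-6.34,2.35,-20.75,85, -1.14,-6.34,2.35,-20.75,85, -1.14,-6.34,2.35,-20.75,85, -1.14,-6.34,2.35,-20.75,85, -1.14,-6.34,2.35,-20.75,85, -1.14,-6.34,2.35,-20.75,85, -1.14,-6.34,2.35,-20.75,85, -1.14,-6.34,2.35,-20.75,85]' 30
python3 - <<'E'
from h import *
b=-1.248+.368
go(.416+.05*np.cos(b),-.305+.05*np.sin(b),.21,b+np.pi/2)
E
```

```text
clock: 1.53
ee_pos: [0.4486, -0.3427, 0.2095]
eef_rot: [-3.134, -0.216, 0.001]
force: [0.1, 0.5, 0.1]
finger_gap: 0.0849
shift [-0.022  0.017 -0.012] roll -6.34 q6 0.65 tilt -1.0 t 1.5333
```

```bash
python3 -m jog '[0,0,0,-6.34,85, 0,0,0,-6.34,85, 0,0,0,-6.34,85, 0,0,0,-6.34,85, 0,0,0,-6.34,85, 0,0,0,-6.34,85]' 30
cat >> h.py <<'E'
def wfit(nm,p0,out,z0=0.0):
    C=cam("wrist");im=cams.camera("wrist")
    hp=proj(C,np.array([[p0[0]+.05*np.cos(p0[2]+p0[3]/2),p0[1]+.05*np.sin(p0[2]+p0[3]/2),.012+z0]]))[0]
    m=biggest(colmask(im,nm),hp,200);p,e=fit(C,m,p0,z0)
    o=np.ascontiguousarray(im[:,:,::-1]);draw(o,C,v_outline(*p,z0+.024));draw(o,C,v_outline(*p,z0),(255,0,0))
    cv2.imwrite(out,o);print(nm,m.sum(),np.round(p,4),round(e,3));return p
E
python3 - <<'E'
from h import *
p=wfit("yellow",[.416,-.305,-1.248,.737],"pics/w1.png")
b=p[2]+p[3]/2
go(p[0]+.045*np.cos(b),p[1]+.045*np.sin(b),.09,b+np.pi/2)
E
```

```text
clock: 2.03
ee_pos: [0.4487, -0.3428, 0.2095]
eef_rot: [-2.955, -1.065, 0.001]
force: [0.5, 0.1, 0.7]
finger_gap: 0.0851
yellow 1327 [ 0.457  -0.3253 -0.8353  0.3442] 2.205
shift [0.683 0.896 2.987] roll -2.5 q6 0.1 tilt -1.0 t 2.0833
```

View pics/w1.png

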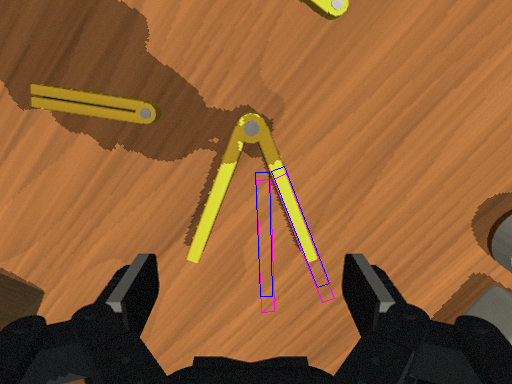

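```bash
python3 - <<'E'
from h import *
C=cam("wrist")
P=unp(C,[(251,128),(194,261),(314,261)],.024)[:,:2];H=P[0]
for q in P[1:]:
    print(np.round(H,4),np.linalg.norm(q-H).round(4),np.arctan2(*(q-H)[::-1]).round(3))
im=cv2.imread("pics/w1.png")[:,:,::-1]
hsv=cv2.cvtColor(np.ascontiguousarray(im),cv2.COLOR_RGB2HSV)
for p in((251,115),(238,150),(262,140),(205,230),(250,140),(30,60),(150,50),(180,155),(256,122)):print(p,hsv[p[1],p[0]])
E
```

```text
[ 0.4176 -0.3042] 0.1282 -1.29
[ 0.4176 -0.3042] 0.1305 -0.434
(251, 115) [ 22 202 178]
(238, 150) [ 22 208 172]
(262, 140) [ 22 203 176]
(205, 230) [ 30 193 217]
(250, 140) [ 22 202 173]
(30, 60) [ 14 165 110]
(150, 50) [ 13 162 179]
(180, 155) [ 14 172 104]
(256, 122) [ 21 133 142]
```

```bash
sed -i 's/(H>24)&(H<36)&(S>120)/(H>18)\&(H<36)\&(S>120)/' h.py; python3 - <<'E'
from h import *
p=wfit("yellow",[.4176,-.3042,-1.236,.748],"pics/w2.png")
b=p[2]+p[3]/2
go(p[0]+.045*np.cos(b),p[1]+.045*np.sin(b),.12,b+np.pi/2)
E
```

```text
yellow 4618 [ 0.4176 -0.3041 -1.2532  0.7543] 0.097
shift [ 0.022 -0.114  2.239] roll -0.06 q6 0.1 tilt -1.0 t 2.1333
```

View pics/w2.png

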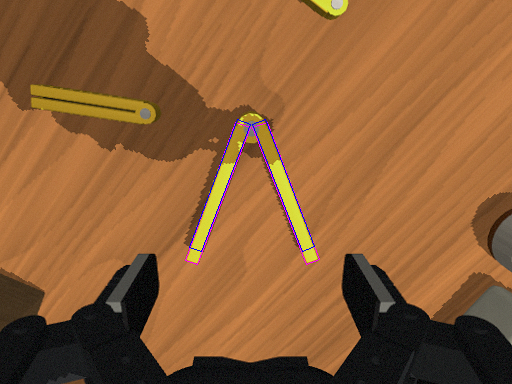

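```bash
python3 - <<'E'
from h import *
p=cams.camera_params("wrist");K,d,_,_=cam("wrist");M=np.linalg.inv(p["mount"])
for z in(.05,.06,.073,.086):
    for y in(-.011,.011):
        X=np.array([[-.0425,y,z,1],[.0425,y,z,1]])@M.T
        print(z,y,cv2.projectPoints(X[:,:3],np.zeros(3),np.zeros(3),K,d)[0].reshape(-1,2).round(0).tolist())
E
python3 -c "
import cv2
im=cv2.imread('pics/w2.png')[220:384,0:512]
cv2.imwrite('pics/f.png',cv2.resize(im,None,fx=1.5,fy=1.5))"
```

```text
Traceback (most recent call last):
cv2.error: OpenCV(4.12.0) /io/opencv/modules/calib3d/src/calibration_base.cpp:1490: error: (-215:Assertion failed) npoints >= 0 && (depth == CV_32F || depth == CV_64F) in function 'projectPoints'
```

View pics/f.png

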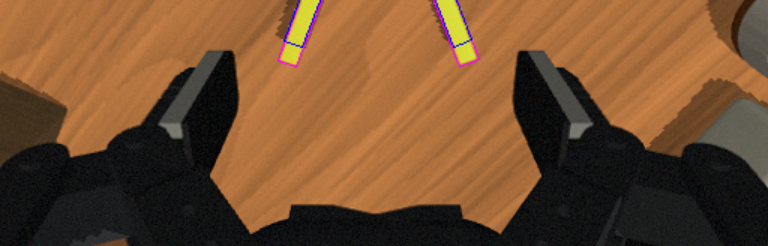

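```bash
python3 - <<'E'
from h import *
p=cams.camera_params("wrist");K,d,_,_=cam("wrist");M=np.linalg.inv(p["mount"])
for z in(.05,.06,.073,.086):
    for y in(-.011,.011):
        X=np.array([[-.0425,y,z,1],[.0425,y,z,1]])@M.T
        print(z,y,cv2.projectPoints(np.ascontiguousarray(X[:,:3]),np.zeros(3),np.zeros(3),K,d)[0].reshape(-1,2).round(0).tolist())
E
```

```text
0.05 -0.011 [[149.0, 260.0], [351.0, 260.0]]
0.05 0.011 [[154.0, 304.0], [346.0, 304.0]]
0.06 -0.011 [[156.0, 249.0], [345.0, 249.0]]
0.06 0.011 [[160.0, 291.0], [340.0, 291.0]]
0.073 -0.011 [[163.0, 236.0], [337.0, 236.0]]
0.073 0.011 [[167.0, 275.0], [334.0, 275.0]]
0.086 -0.011 [[169.0, 225.0], [331.0, 225.0]]
0.086 0.011 [[173.0, 262.0], [328.0, 262.0]]
```

```bash
python3 -m jog '[0.02,-0.11,1,0,85, 0.02,-0.11,2,0,85, 0.02,-0.11,3,0,85, 0.02,-0.11,3.4,0,85, 0.02,-0.11,3.54,0,85, 0.02,-0.11,3.54,0,85, 0.02,-0.11,3.5,0,75, 0.02,-0.11,3.44,0,65, 0.02,-0.11,3.4,0,60, 0.02,-0.11,3.35,0,50]' 30
python3 - <<'E'
from h import *
cv2.imwrite("pics/w3.png",cams.camera("wrist")[:,:,::-1])
E
```

```text
clock: 2.97
ee_pos: [0.4473, -0.3398, 0.0774]
eef_rot: [2.954, 1.061, 0.002]
force: [0.4, -0.2, -0.1]
finger_gap: 0.0506
```

View pics/w3.png

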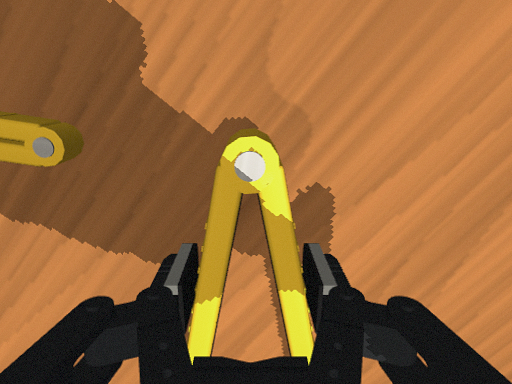

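Closing works; the hinge sits at (250,165), bars between the pads. Continue closing.

```bash
python3 -m jog '[0,0,-0.03,0,40, 0,0,-0.05,0,32, 0,0,-0.05,0,26, 0,0,-0.05,0,22, 0,0,-0.05,0,15, 0,0,-0.05,0,15]' 40
python3 - <<'E'
from h import *
C=cam("wrist")
cv2.imwrite("pics/w4.png",cams.camera("wrist")[:,:,::-1])
E
```

```text
clock: 3.52
ee_pos: [0.4478, -0.3402, 0.0805]
eef_rot: [2.953, 1.06, 0.003]
force: [-0.7, 0.7, 7.3]
finger_gap: 0.0246
```

View pics/w4.png

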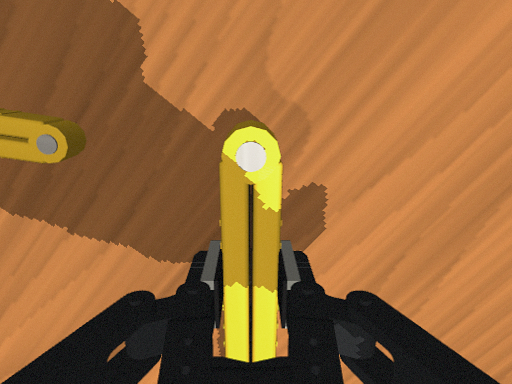

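```bash
python3 - <<'E'
from h import *
C=cam("wrist");s=env.state()
H=unp(C,[(250,156)],.024)[0];M=R.from_rotvec(s["eef_rot"]).as_matrix()
print(H,M.T@(H-s["ee_pos"]))
print(cam("wrist") and s["force"])
E
```

```text
[ 0.41345481 -0.29855176  0.024     ] [-4.10272703e-05 -5.42189432e-02  5.62510729e-02]
[-0.32209457  0.63819875  7.29285712]
```

```bash
python3 -m jog '[0,0,-1,0,15, 0,0,-2,0,15, 0,0,-3,0,15, 0,0,-4,0,15, 0,0,-4,0,15]' 40
python3 - <<'E'
from h import *
cv2.imwrite("pics/w5.png",cams.camera("wrist")[:,:,::-1])
go(.50,.0,.26,1.81)
E
```

```text
clock: 3.98
ee_pos: [0.45, -0.3422, 0.2484]
eef_rot: [2.943, 1.057, 0.011]
force: [1.8, -1.4, -0.9]
finger_gap: 0.0243
shift [ 6.41  -5.772 -0.444] roll -12.84 q6 0.1 tilt -0.9999 t 4.0333
```

View pics/w5.png

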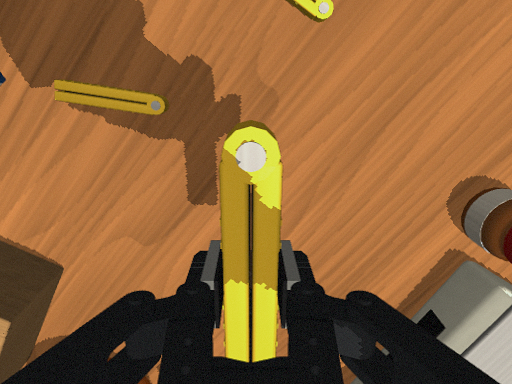

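```bash
python3 -m jog '[6.4,-5.77,-0.44,-12.84,15, 6.4,-5.77,-0.44,-12.84,15, 6.4,-5.77,-0.44,-12.84,15, 6.4,-5.77,-0.44,-12.84,15, 6.4,-5.77,-0.44,-12.84,15, 6.4,-5.77,-0.44,-12.84,15, 6.4,-5.77,-0.44,-12.84,15, 6.4,-5.77,-0.44,-12.84,15, 6.4,-5.77,-0.44,-12.84,15, 6.4,-5.77,-0.44,-12.84,15]' 40
python3 -m jog '[0,0,0,0,15, 0,0,0,0,15]' 40
python3 - <<'E'
from h import *
C=cam("wrist");im=cams.camera("wrist");np.save("w6.npy",im);np.save("w6s.npy",np.r_[env.state()["ee_pos"],env.state()["eef_rot"]])
o=np.ascontiguousarray(im[:,:,::-1])
c=np.array([.5465,.0305]);a=.24
def rect(x0,x1,y0,y1,z):
    P=np.array([[x0,y0],[x1,y0],[x1,y1],[x0,y1]])@np.array([[np.cos(a),np.sin(a)],[-np.sin(a),np.cos(a)]])+c
    return np.c_[P,np.full(4,z)]
draw(o,C,[rect(-.0895,.0895,-.06,.06,.03)])
cv2.imwrite("pics/w6.png",o)
go(.50,.0,.26,1.81)
E
```

```text
clock: 4.87
ee_pos: [0.4989, 0.0029, 0.2584]
eef_rot: [1.924, 2.47, -0.003]
force: [-0.7, -0.2, -1.1]
finger_gap: 0.0249
clock: 5.03
ee_pos: [0.498, 0.0028, 0.2571]
eef_rot: [1.928, 2.47, -0.006]
force: [-0.2, -0.3, -1.7]
finger_gap: 0.0247
shift [-0.065  0.03  -0.066] roll 0.06 q6 -0.39 tilt -1.0 t 5.0833
```

View pics/w6.png

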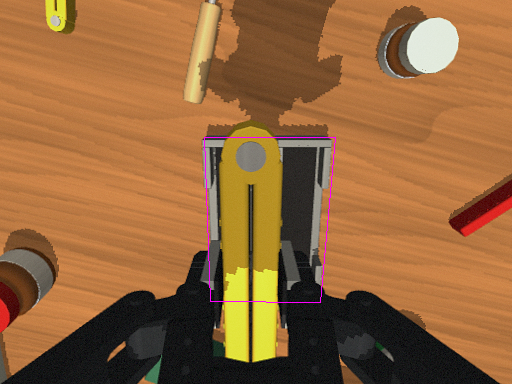

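```bash
python3 -m jog '[0,1,0,0,15, 0,2,0,0,15, 0,2.2,0,0,15, 0,2.2,0,0,15, 0,2.2,0,0,15]' 40
cat >> h.py <<'E'
def crect(c,a,x0,x1,y0,y1,z):
    P=np.array([[x0,y0],[x1,y0],[x1,y1],[x0,y1]])@np.array([[np.cos(a),np.sin(a)],[-np.sin(a),np.cos(a)]])+c
    return np.c_[P,np.full(4,z)]
E
python3 - <<'E'
from h import *
C=cam("wrist");im=cams.camera("wrist");np.save("w7.npy",im)
import pickle;pickle.dump(C,open("w7.pkl","wb"))
o=cv2.resize(np.ascontiguousarray(im[:,:,::-1]),None,fx=2.5,fy=2.5,interpolation=cv2.INTER_CUBIC)
c=np.array([.5465,.0305]);a=.24
draw(o,C,[crect(c,a,-.0895,.0895,-.06,.06,.03)],sc=2.5)
cv2.imwrite("pics/w7.png",o[0:600,300:1020])
E
```

```text
clock: 5.5
ee_pos: [0.5832, 0.0223, 0.2566]
eef_rot: [1.932, 2.468, -0.008]
force: [-0.6, -0.7, -0.6]
finger_gap: 0.0245
```

View pics/w7.png

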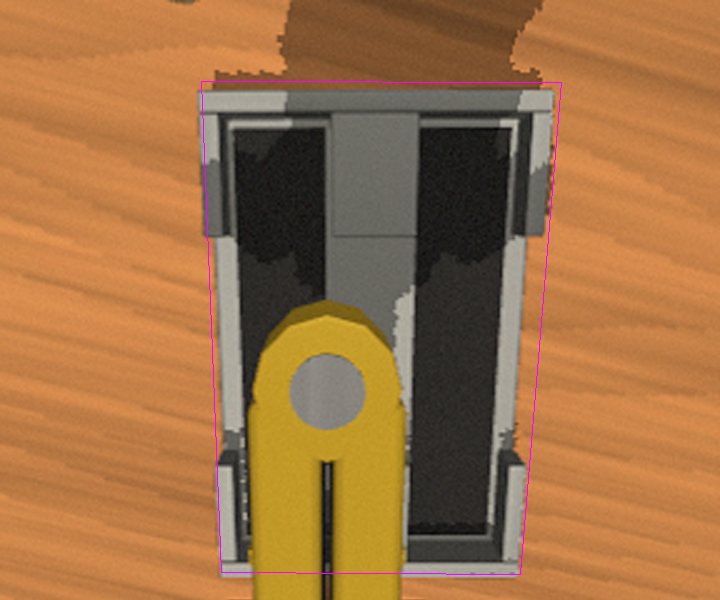

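```bash
python3 - <<'E'
from h import *
import pickle;C=pickle.load(open("w7.pkl","rb"))
q=np.array([(200,92),(553,90),(524,576),(219,576)])+[300,0];q=(q+.5)/2.5-.5
W=unp(C,q,.03)[:,:2]
L=np.array([[-.0895,-.06],[-.0895,.06],[.0895,.06],[.0895,-.06]])
c=W.mean(0);D=W-c
a=np.arctan2((L[:,0]*D[:,1]-L[:,1]*D[:,0]).sum(),(L*D).sum())
print(W.round(4),c.round(4),a.round(4),np.linalg.norm(W-np.roll(W,1,0),axis=1).round(4))
for s in(1,-1):
    print("lane",s,(c+.034*s*np.array([-np.sin(a),np.cos(a)])).round(4))
l=c-.034*np.array([-np.sin(a),np.cos(a)])
t=l-.004*np.array([np.cos(a),np.sin(a)])
go(*t,.15,a+np.pi/2)
st=env.state();H=unp(C,[((327+300)/2.5,391/2.5)],0.2566-.0562);print(H)
E
```

```text
[[ 0.477  -0.0491]
 [ 0.4482  0.0654]
 [ 0.6196  0.1114]
 [ 0.6494 -0.0074]] [0.5485 0.0301] 0.2486 [0.1774 0.118  0.1775 0.1225]
lane 1 [0.5402 0.063 ]
lane -1 [ 0.5569 -0.0029]
shift [-0.439 -0.874  2.674] roll -0.07 q6 -0.33 tilt -1.0 t 5.55
[[0.53082427 0.00945537 0.2004    ]]
```

```bash
python3 -m jog '[-0.2,-0.44,0.8,0,15, -0.44,-0.87,1.7,0,15, -0.44,-0.87,2.4,0,15, -0.44,-0.87,2.67,0,15, -0.44,-0.87,2.67,0,15]' 40
python3 - <<'E'
from h import *
C=cam("wrist");im=cams.camera("wrist")
cv2.imwrite("pics/w8.png",im[:,:,::-1])
a=.2486;t=np.array([.5569,-.0029])-.004*np.array([np.cos(a),np.sin(a)])
go(*t,.087,a+np.pi/2)
E
```

```text
clock: 5.97
ee_pos: [0.5504, -0.0043, 0.148]
eef_rot: [1.937, 2.471, -0.012]
force: [-0.6, 0.7, -1.0]
finger_gap: 0.0247
shift [0.014 0.023 1.575] roll -0.08 q6 -0.38 tilt -1.0 t 6.0167
```

View pics/w8.png

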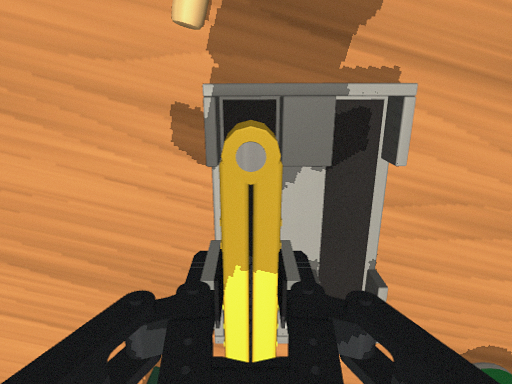

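```bash
python3 -m jog '[0.01,0.02,0.6,-0.08,15, 0.01,0.02,1.1,-0.08,15, 0.01,0.02,1.4,-0.08,15, 0.01,0.02,1.5,-0.08,15, 0.01,0.02,1.56,-0.08,15, 0.01,0.02,1.56,-0.08,15]' 40
python3 - <<'E'
from h import *
C=cam("wrist");im=cams.camera("wrist")
cv2.imwrite("pics/w9.png",im[:,:,::-1]);print(env.state()["force"])
E
```

```text
clock: 6.52
ee_pos: [0.5542, -0.0041, 0.0889]
eef_rot: [1.924, 2.474, -0.008]
force: [0.1, 0.5, -0.9]
finger_gap: 0.0248
[ 0.02892475 -0.87164959 -0.90281208]
```

View pics/w9.png

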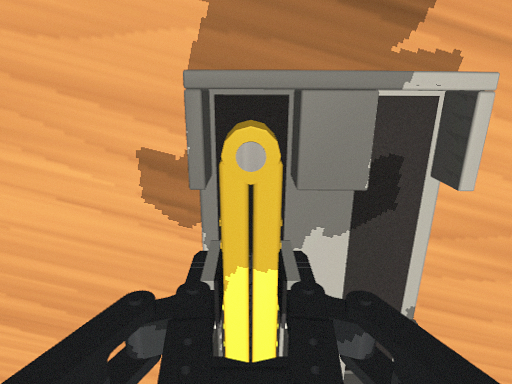

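```bash
python3 -m jog '[0,0,0.07,0,20, 0,0,0.07,0,20, 0,0,0.05,0,34, 0,0,0.05,0,44, 0,0,-0.5,0,46, 0,0,-1.5,0,46, 0,0,-2.5,0,46, 0,0,-3.4,0,46]' 40
python3 - <<'E'
from h import *
C=cam("wrist");im=cams.camera("wrist")
cv2.imwrite("pics/w10.png",im[:,:,::-1]);print(env.state()["force"])
b=-.652+.444
go(.406+.045*np.cos(b),.314+.045*np.sin(b),.215,b+np.pi/2)
E
```

```text
clock: 7.23
ee_pos: [0.5537, -0.003, 0.2273]
eef_rot: [1.924, 2.474, -0.007]
force: [0.3, -0.4, 0.2]
finger_gap: 0.0459
[2.6585561  0.06295059 4.25722568]
shift [ 8.129 -0.704  0.378] roll 5.24 q6 -0.38 tilt -0.9999 t 7.2833
```

View pics/w10.png

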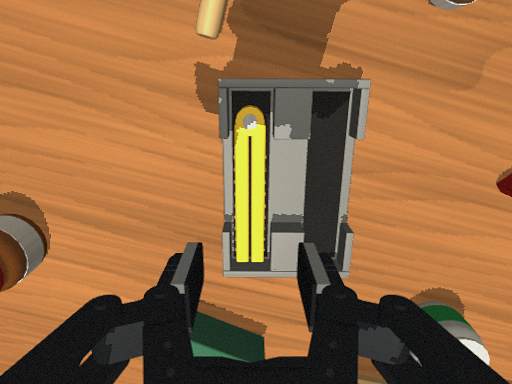

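```bash
python3 -m jog '[8.13,-0.7,0.38,5.24,85, 8.13,-0.7,0.38,5.24,85, 8.13,-0.7,0.38,5.24,85, 8.13,-0.7,0.38,5.24,85, 8.13,-0.7,0.38,5.24,85, 8.13,-0.7,0.38,5.24,85, 8.13,-0.7,0.38,5.24,85, 8.13,-0.7,0.38,5.24,85, 8.13,-0.7,0.38,5.24,85, 8.13,-0.7,0.38,5.24,85]' 40
python3 -m jog '[0,0,0,0,85, 0,0,0,0,85]' 40
python3 - <<'E'
from h import *
p=wfit("red",[.406,.314,-.652,.888],"pics/w11.png")
b=p[2]+p[3]/2
go(p[0]+.038*np.cos(b),p[1]+.038*np.sin(b),.068,b+np.pi/2)
E
```

```text
clock: 8.12
ee_pos: [0.4491, 0.3069, 0.2148]
eef_rot: [2.423, 1.974, 0.008]
force: [0.2, 0.4, -0.2]
finger_gap: 0.0852
clock: 8.28
ee_pos: [0.4494, 0.3061, 0.2148]
eef_rot: [2.424, 1.972, 0.007]
force: [0.4, 0.4, -0.3]
finger_gap: 0.0851
red 4223 [ 0.4071  0.3127 -0.6419  0.8758] 0.118
shift [-0.02  -0.186  3.669] roll -0.02 q6 0.67 tilt -0.9998 t 8.3333
```

View pics/w11.png

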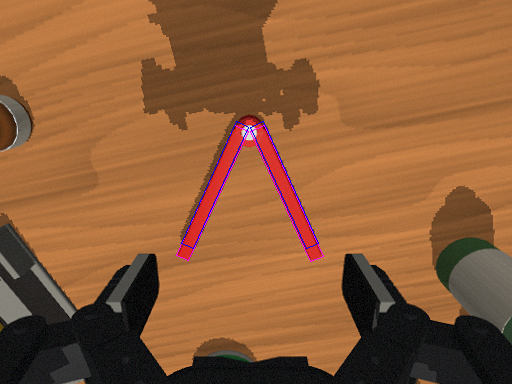

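```bash
python3 -m jog '[-0.02,-0.19,1,0,85, -0.02,-0.19,2,0,85, -0.02,-0.19,3,0,85, -0.02,-0.19,3.5,0,85, -0.02,-0.19,3.67,0,85, -0.02,-0.19,3.67,0,85, -0.02,-0.19,3.63,0,75, -0.02,-0.19,3.57,0,65, -0.02,-0.19,3.5,0,58, -0.02,-0.19,3.43,0,50]' 30
python3 -m jog '[0,0,-0.05,0,40, 0,0,-0.1,0,32, 0,0,-0.1,0,26, 0,0,-0.1,0,22, 0,0,-0.1,0,15, 0,0,-0.1,0,15]' 40
python3 - <<'E'
from h import *
cv2.imwrite("pics/w12.png",cams.camera("wrist")[:,:,::-1])
E
```

```text
clock: 9.17
ee_pos: [0.4449, 0.3056, 0.0794]
eef_rot: [2.424, 1.971, 0.012]
force: [-0.5, 0.4, -0.8]
finger_gap: 0.0504
clock: 9.67
ee_pos: [0.4456, 0.3061, 0.0848]
eef_rot: [2.424, 1.971, 0.015]
force: [-1.6, -1.3, 8.9]
finger_gap: 0.0244
```

View pics/w12.png

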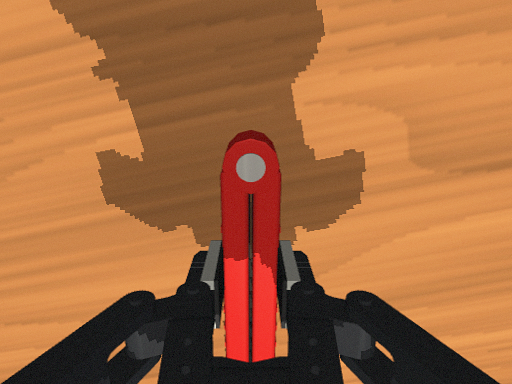

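```bash
python3 - <<'E'
from h import *
C=cam("wrist");s=env.state()
H=unp(C,[(250,167)],.024)[0];M=R.from_rotvec(s["eef_rot"]).as_matrix()
print(H,M.T@(H-s["ee_pos"]))
E
```

```text
[0.39900873 0.31568046 0.024     ] [ 0.00013838 -0.04881193  0.0598272 ]
```

```bash
python3 -m jog '[0,0,0,0,34, 0,0,0,0,36, 0,0.23,0.05,0,36, 0,0.23,0.08,0,36, 0,0.23,0.08,0,30, 0,0.23,0.08,0,15, 0,0.23,0.08,0,15, 0,0.23,0.08,0,15]' 40
python3 - <<'E'
from h import *
C=cam("wrist");im=cams.camera("wrist");cv2.imwrite("pics/w13.png",im[:,:,::-1])
E
```

```text
clock: 10.38
ee_pos: [0.4545, 0.304, 0.0815]
eef_rot: [2.424, 1.971, 0.014]
force: [-0.4, 0.9, -0.4]
finger_gap: 0.0243
```

View pics/w13.png

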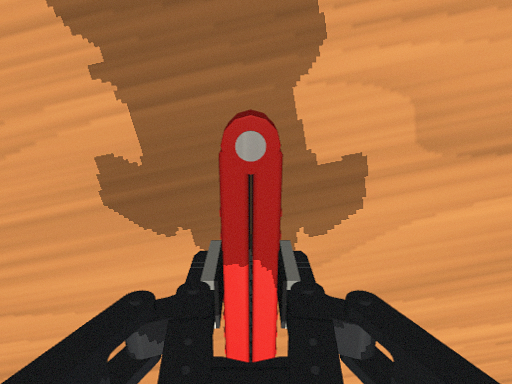

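Centred on the middle now (hinge at (250,146)). Lift and carry.

```bash
python3 -m jog '[0,0,-0.8,0,15, 0,0,-1.6,0,15, 0,0,-2.4,0,15, 0,0,-3,0,15, 0,0,-3,0,15]' 40
python3 - <<'E'
from h import *
a=.2486;go(.5402,.063,.18,a+np.pi/2)
E
```

```text
clock: 10.85
ee_pos: [0.4545, 0.3064, 0.2066]
eef_rot: [2.422, 1.97, 0.027]
force: [0.7, -0.0, -1.0]
finger_gap: 0.0245
shift [-5.521  3.319  0.745] roll -5.2 q6 0.67 tilt -0.9997 t 10.85
```

```bash
python3 -m jog '[-5.52,3.32,0.74,-5.2,15, -5.52,3.32,0.74,-5.2,15, -5.52,3.32,0.74,-5.2,15, -5.52,3.32,0.74,-5.2,15, -5.52,3.32,0.74,-5.2,15, -5.52,3.32,0.74,-5.2,15, -5.52,3.32,0.74,-5.2,15, -5.52,3.32,0.74,-5.2,15, -5.52,3.32,0.74,-5.2,15]' 40
python3 - <<'E'
from h import *
C=cam("wrist");im=cams.camera("wrist");o=np.ascontiguousarray(im[:,:,::-1])
c=np.array([.5485,.0301]);a=.2486
draw(o,C,[crect(c,a,-.0895,.0895,-.06,.06,.03)])
cv2.imwrite("pics/w14.png",o)
go(.5402,.063,.089,a+np.pi/2)
E
```

```text
clock: 11.6
ee_pos: [0.5399, 0.0617, 0.1791]
eef_rot: [1.919, 2.46, 0.018]
force: [-0.1, 0.1, -1.4]
finger_gap: 0.0242
shift [ 0.02  -0.031  2.256] roll -0.01 q6 -0.27 tilt -0.9997 t 11.65
```

View pics/w14.png

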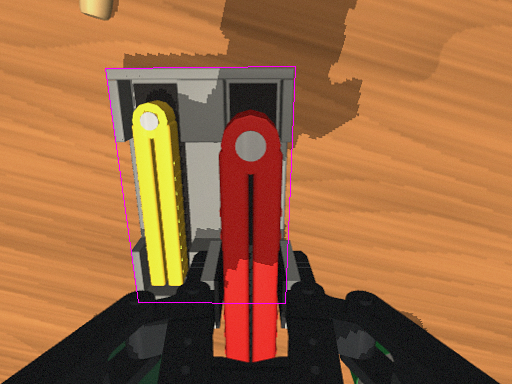

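```bash
python3 -m jog '[0.02,-0.03,0.8,0,15, 0.02,-0.03,1.5,0,15, 0.02,-0.03,1.9,0,15, 0.02,-0.03,2.1,0,15, 0.02,-0.03,2.2,0,15, 0.02,-0.03,2.24,0,15, 0.02,-0.03,2.24,0,15]' 40
python3 - <<'E'
from h import *
C=cam("wrist");im=cams.camera("wrist");cv2.imwrite("pics/w15.png",im[:,:,::-1])
E
```

```text
clock: 12.23
ee_pos: [0.5406, 0.0636, 0.0902]
eef_rot: [1.916, 2.463, 0.019]
force: [0.5, -1.0, -0.3]
finger_gap: 0.0243
```

View pics/w15.png

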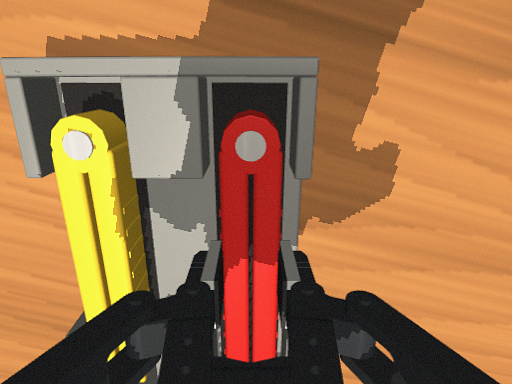

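Red is inside the left lane. Lower 2 mm, release narrowly, lift.

```bash
python3 -m jog '[0,0,0.06,0,20, 0,0,0.06,0,20, 0,0,0.04,0,34, 0,0,0.02,0,42, 0,0,-0.5,0,44, 0,0,-1.5,0,44, 0,0,-2.5,0,44, 0,0,-3.4,0,44, 0,0.5,-4,0,44]' 40
python3 - <<'E'
from h import *
C=cam("wrist");im=cams.camera("wrist")
c=np.array([.5485,.0301]);a=.2486;ca,sa=np.cos(a),np.sin(a)
for nm,l in(("yellow",-1),("red",1)):
    h=c+l*.034*np.array([-sa,ca])-.058*np.array([ca,sa])
    p=wfit(nm,[*h,a,.0],f"pics/fin_{nm}.png",z0=.006)
    mid=p[:2]+.058*np.array([np.cos(p[2]),np.sin(p[2])])-c
    print(nm,"mid in case",np.round([mid@[ca,sa],mid@[-sa,ca]],4),"yaw",round(p[2]-a,3),"open",round(p[3],3))
t=cams.camera("top");cv2.imwrite("pics/top2.png",t[:,:,::-1])
E
```

```text
clock: 13.03
ee_pos: [0.5545, 0.0686, 0.2549]
eef_rot: [1.916, 2.461, 0.02]
force: [0.8, -0.0, -0.8]
finger_gap: 0.0437
yellow 4470 [ 0.5023 -0.0179  0.2501 -0.0108] 0.078
yellow mid in case [ 0.0014 -0.0351] yaw 0.001 open -0.011
red 3836 [0.4863 0.0487 0.2465 0.0049] 0.083
red mid in case [0.0023 0.0332] yaw -0.002 open 0.005
```

View pics/fin_red.png

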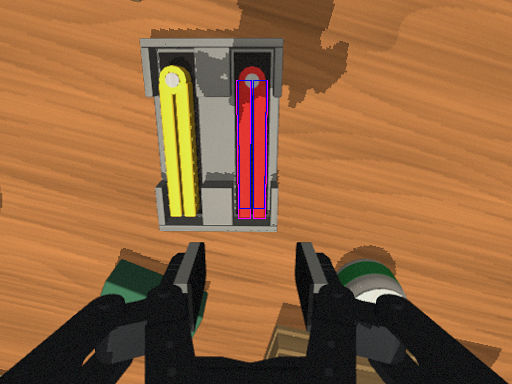

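View pics/top2.png

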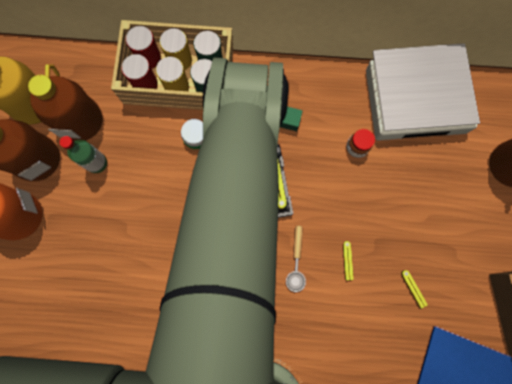

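```bash
python3 - <<'E'
from h import *
print(env.finish_job(),env.state()["clock"])
E
```

```text
the job is handed in; nothing more can be done
the job is handed in; nothing more can be done
```

Both clips are folded closed and lying in the case, yellow in the right lane and red in the left, and the job was handed in at about 13 s. I squeezed each clip shut on the counter. The red one I gripped again at its middle before carrying it.

| Last check (wrist-camera fit, in the case frame) | Yellow | Red |
|---|---|---|
| Middle (x, y) | +1.4, −35.1 mm | +2.3, +33.2 mm |
| Angle to the lane | 0.001 rad | −0.002 rad |
| Hinge | about −0.01 rad | about 0.005 rad |

- **Flatness and height:** I did not measure these separately. The fit assumed each clip flat on the 6 mm floor, and it matched the image.
- **Clearance:** the gripper was open and well above the case at hand-in.
- **Bystanders:** the jar, scoop and sauce bottle, and the two small yellow look-alikes, sit where they were in the first top picture, compared by eye. The arm hid the spice jar in that last picture and partly covered the tin and tea box, so those three are less certain. The arm touched nothing near any of them.
- **Failed check:** the first wrist-camera fit of the yellow clip was wrong because of shadow. I redid it with a wider colour range before moving in.

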